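# Slide a brass plate into the engraving fixture

## Task

Slide the rectangular brass plate flat along the bench into the slot of the engraving fixture, under its lips and spring catch, until it is fully home against the end stop and the catch has dropped down behind it. Push gently, without ramming it against the stop, and leave everything else on the bench where it lies.

Things in the scene. Friction and masses are not known exactly. Their poses are not given: they have to be found in the camera images.
- plate: rectangular brass plate lying flat and loose on the bench, 90 mm wide (its x) by 110 mm long (its y), 8 mm thick, about 0.6 kg; origin at the centre of its underside, z up. Both ends are alike. Too wide for a gripper to grasp: it is pushed along the bench.
- fixture: grey fixture bolted to the bench: a straight slot along its y axis, open at +y (mouth), with no floor: the plate slides on the bench. Two rails 18 mm high, inner faces at x = -46.25 and +46.25 mm, run from y = -105 to +15 mm, then flare out 7 mm each to y = +35 mm. Steel lips on the rails, underside 9.8 mm above the bench, reach 10 mm in over the slot up to y = +11 mm. z up.
- seat (a point): the fixture's origin, on the bench, same axes. A head clamped between the rails closes the slot: a stop block 68 mm wide, 30 mm high, with its inner face at y = -55 mm, give or take 15 mm: where it was clamped is not measured. So a plate that is home has its origin within about 18 mm of this point along y, and its rear edge stands out of the rails, free to push.
- mouth (a point): on the bench in the middle of the slot where the straight rails end, y = +15 mm of the fixture. Above it runs the head's catch arm, 22 mm wide, 11.5 to 19.5 mm above the bench, from the stop block over the middle of the slot out to y = +90 mm, give or take 15 mm with the head. At its end sits the catch with a black knob, 18 mm across, top 44 mm above the bench.
- catch (a joint): height of the spring catch in m: 0 down, 0.005 riding on the plate, at most 0.012. A 12 mm wide steel wedge at the end of the catch arm, sprung down (about 2 N). The incoming plate lifts it by its ramp (some 5 N more push); it rides on the plate and drops behind the rear edge. Its back face is 113 mm from the stop: the plate must be within 3 mm of the stop for it to drop.
- strip: a narrow flat brass bar, 36 x 150 x 8 mm: a bystander, not the plate to load
- collar: a short brass tube standing on end, outer diameter 44, height 24 mm: a bystander
- ferrule: an open brass fitting like a small trough, 36 x 70 mm, 22 mm high: a bystander
- mallet: a hand hammer lying on the bench: a bystander
- scale_wood: a piece of pale wood, 30 x 180 x 16 mm: a bystander
- scraper: a hand tool like a screwdriver lying on the bench: a bystander
- pot: a steel cup, 70 mm across, 60 mm high: a bystander
Things that resemble listed ones, but are neither listed nor needed, are in the scene too. Several things look just like the plate: the one meant starts farthest to the robot's right.

How it is judged:
On the way:
1. the plate is on its way into the slot, between the rails, with the catch riding on it (value of joint catch above 0.003 m and y of plate in the frame of seat below 0.07 m and angle between the y axis of plate and the y axis of seat, either way round below 0.06 rad), for 0.1 s.
At the end, for the whole second after the job is handed in: The plate lies flat and at rest in the slot, within 3 mm of its middle line, 19 mm beyond to 21 mm short of the seat, aligned within 0.04 rad, with the catch down behind it (below 1.5 mm); the other loose things are within 30 mm of where they began (x of plate in the frame of seat between -0.003 and 0.003 m and y of plate in the frame of seat between -0.019 and 0.021 m and angle between the y axis of plate and the y axis of seat, either way round below 0.04 rad and angle between plate's own z axis and vertical below 0.04 rad and value of joint catch below 0.0015 m and linear speed of plate below 0.01 m/s and distance of each of strip, collar, ferrule, mallet, scale_wood, scraper, pot from where it was at the start of the episode below 0.03 m); the robot touches nothing.
It fails at once if the plate is rammed: the robot pushes on it with more than 40 N (contact force between plate and the fingers above 40 N or contact force between plate and the arm above 40 N).
It fails at once if a bystander is pushed more than 30 mm from its place (distance of any of strip, collar, ferrule, mallet, scale_wood, scraper, pot from where it was at the start of the episode above 0.03 m).
It also fails if it takes over 61 s, if anything falls off the work surface, if the arm or the gripper's body presses on something with over 40 N, if the wrist force passes 120 N, or if a joint passes its speed limit or range.

## Robot

A 6-joint arm with a two-finger parallel gripper is mounted at the origin on the work surface. World frame = base frame: x ahead of the robot, y to its left, z up, the work surface at z = 0. Lengths are in m, angles in rad, forces in N, time in s.
With the tool pointing down it reaches from about 0.25 to 0.8 m from the base axis. Payload 3.9 kg.
Tool frame: the origin (TCP) lies at the very end of the fingers, on their centre line; the grasp point (between the pads) lies 19 mm behind it; z points along the fingers, y is the line along which they close (so a half turn about z gives the same grasp; the last joint's range is limited). The gripper opens to 85 mm and grips with 20 to 120 N. Pads are 22 mm wide; open, the fingers measure 114 mm over their backs; the gripper's body (76 mm by 85 mm) begins 54 mm behind the grasp point. The pads swing forward as they close: fully open they stand 13 mm farther back than shut.
Start: joints at [-1.127, 0.26, -0.138, 1.173, 0, 1.571], TCP at [0.225, -0.474, 0.231] pointing down, gripper open.
Joint ranges: [-2.78, 2.78], [-0.83, 1.72], [-1.28, 1.37], [-1.9, 2.12], [-1.57, 1.48], [-3.14, 3.14]. Speed limits (rad/s): [2.57, 2.57, 3.14, 3.14, 3.14, 3.14].

## Interface

Orientations are given as a 3x3 rotation matrix whose columns are the frame's x, y, z axes.
In Python, from plant import env, effector, viewer, finish_job gives the robot as it stands. Calls block until the motion is done:
- env.reach(position, orientation): joint-space move of the TCP to a pose.
- env.move_linear(position, frame=None, feed=0.15): straight line of the TCP; frame=None keeps the orientation; feed is the mean speed in m/s.
- env.set_joints(angles): joint-space move.
- effector.gripper_to(opening, f_grip=None): finger opening in m; f_grip is the grip in N (None keeps the last); returns when the fingers have stopped.
- env.hold(seconds).
- env.solve_ik(position, orientation): joint angles nearest the present ones, or None.
- env.sense(): the state.
- viewer.read_camera(name): name is "side" or "top" or "wrist"; returns (picture, depth): 384x512x3 uint8, red, green, blue; 384x512 float32, m along the optical axis (not along the pixel's ray), 0 where there is no reading.
- viewer.camera_model(name): a dict with "fx", "fy", "cx", "cy" (pixels), "xyz" and "orientation" of the camera in the world. Camera axes: x right, y down, z forward; pixel columns grow to the right and rows downward; lengths in m; the calibration is good to about 2 mm. A picture is of the moment at which its call begins: read the wrist's pose just before it. camera_model takes no time and is no camera call; for the wrist camera it gives the pose at the moment of the call.
A pose or a line that the arm cannot do raises env.MotionError and nothing moves.
- finish_job(): hands the job in; it is judged then, once.
The state is a dict: "time_s": time; "joint_pos": joint angles; "joint_vel": joint speeds; "joint_torque": joint torques, N m; "tool_pos": TCP position; "eef_rot": TCP orientation; "ft_force": force on the tool from outside, world axes, zero at the start; "moment": the same for the moment, N m; "opening": finger opening in m; "finger_force": force on a finger pad.
Only numpy, scipy, OpenCV 4.12 (cv2) and the standard library are available. Lean on these libraries where they do the work, as an engineer would, in place of code of your own. Each camera call takes 0.05 s, during which the arm holds its last target. There are 200 camera calls.

## Working session

There is one attempt and no reset: what is moved stays moved. The work goes in short steps, each a Python script; the robot and the scene stay as the last script left them, time stands still between calls to the robot, and variables do not carry over. Pictures are saved under pics/ and viewed, at most 10 in all, crops included, and the job is handed in when it is done.

```bash
ls; mkdir -p pics
python3 - <<'E'
from plant import env, effector, viewer
import cv2,numpy as np
np.set_printoptions(precision=4,suppress=True)
for n in("top","side"):
    p,d=viewer.read_camera(n); np.savez("pics/%s0.npz"%n,p=p,d=d)
    cv2.imwrite("pics/%s0.png"%n,cv2.resize(p[:,:,::-1],(800,600),interpolation=cv2.INTER_CUBIC))
    print(n,viewer.camera_model(n),(d>0).mean())
s=env.sense();print(s)
E
```

```text
pics
top {'fx': 397.71140069328504, 'fy': 397.71140069328504, 'cx': 253.09609697578668, 'cy': 185.60009568533061, 'xyz': array([0.3937, 0.0129, 1.3365]), 'orientation': array([[-0.0016, -0.9941,  0.1087],
       [-0.9997, -0.0012, -0.0256],
       [ 0.0255, -0.1088, -0.9937]])} 0.9960886637369791
side {'fx': 484.4902794673567, 'fy': 484.4902794673567, 'cx': 256.70393829728516, 'cy': 195.9979502690113, 'xyz': array([ 0.5085, -0.9526,  1.0049]), 'orientation': array([[ 0.9992, -0.0179,  0.0369],
       [-0.0388, -0.7047,  0.7085],
       [ 0.0133, -0.7093, -0.7048]])} 0.9959564208984375
{'time_s': 0.1, 'joint_pos': array([-1.127 ,  0.2606, -0.1392,  1.1727, -0.    ,  1.5708]), 'joint_vel': array([-0.0014, -0.0002,  0.001 , -0.001 , -0.0006,  0.0009]), 'joint_torque': array([  0.0004, -40.6508,  25.4528,   0.0101,   0.0001,   0.    ]), 'tool_pos': array([ 0.2251, -0.4736,  0.2306]), 'eef_rot': array([[ 0.9031,  0.4294, -0.0008],
       [ 0.4294, -0.9031,  0.0016],
       [-0.    , -0.0017, -1.    ]]), 'ft_force': array([-0.3496,  0.1991, -0.4392]), 'moment': array([-0.0018,  0.0938, -0.0023]), 'finger_force': 0.0, 'opening': 0.0854487372617523}
```

View pics/top0.png

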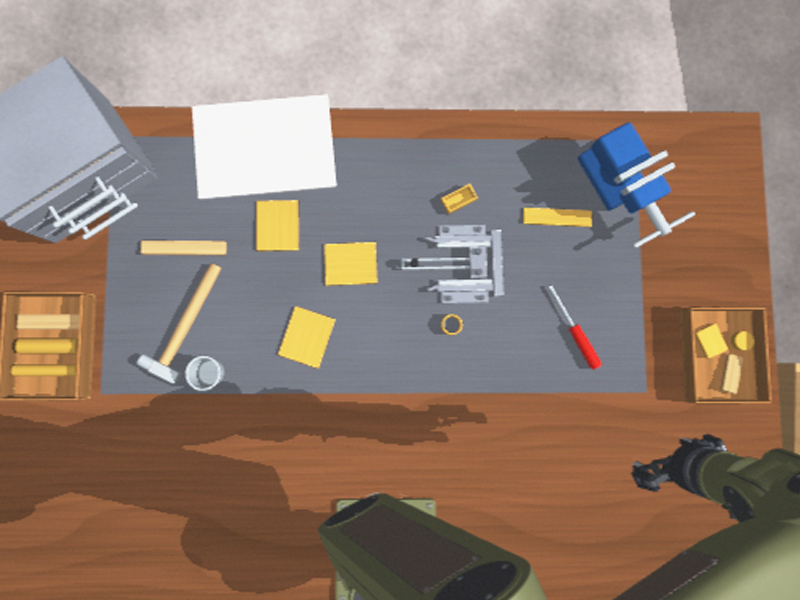

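View pics/side0.png

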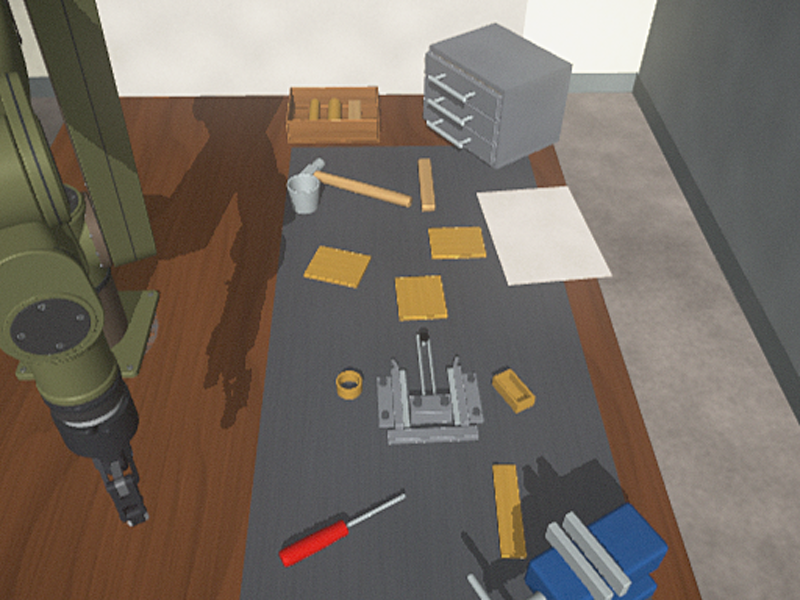

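The top view shows the target plate at about (350,263) px. It is right in front of the fixture (470,263), whose mouth faces image left (+y), with the knob at (407,263). Two look-alike plates are at (277,225) and (305,337). The side view confirms this layout.

```bash
cat > h.py <<'E'
import numpy as np,cv2
np.set_printoptions(precision=4,suppress=True)
def rays(m,uv):
    uv=np.asarray(uv,float).reshape(-1,2)
    r=np.c_[(uv[:,0]-m['cx'])/m['fx'],(uv[:,1]-m['cy'])/m['fy'],np.ones(len(uv))]
    return r@m['orientation'].T
def onplane(m,uv,z):
    d=rays(m,uv); return m['xyz']+d*((z-m['xyz'][2])/d[:,2])[:,None]
def cloud(m,d):
    v,u=np.mgrid[:d.shape[0],:d.shape[1]]
    return (m['xyz']+rays(m,np.c_[u.ravel(),v.ravel()])*d.reshape(-1,1)).reshape(*d.shape,3)
def yellow(p):
    h=cv2.cvtColor(p,cv2.COLOR_RGB2HSV)
    return cv2.inRange(h,(18,130,100),(32,255,255))
def rect(pts2):
    (c,s,a)=cv2.minAreaRect(pts2.astype(np.float32)); return np.array(c),s,a
E
python3 - <<'E'
from plant import viewer
from h import *
for n in("top","side"):
    z=np.load("pics/%s0.npz"%n);p,d=z['p'],z['d'];m=viewer.camera_model(n)
    k,l,st,c=cv2.connectedComponentsWithStats(cv2.morphologyEx(yellow(p),cv2.MORPH_CLOSE,np.ones((3,3))))
    C=cloud(m,d)
    for i in range(1,k):
        if st[i,4]<60: continue
        cn=max(cv2.findContours((l==i).astype(np.uint8),0,cv2.CHAIN_APPROX_NONE)[0],key=len).reshape(-1,2)
        w=onplane(m,cn,0.008); 
        print(n,c[i],st[i,4],rect(w[:,:2]*1000),"z",np.median(C[l==i][:,2]))
    # fixture cloud
    P=C.reshape(-1,3)
    b=P[(P[:,0]>.3)&(P[:,0]<.65)&(P[:,1]>-.35)&(P[:,1]<0.05)]
    print("bench z",np.median(b[:,2]),np.histogram(b[:,2]*1000,np.arange(-6,52,3)))
E
```

```text
top [293.476  126.7424] 229 (array([ 742.0579, -159.9787]), (37.230560302734375, 71.78070068359375), 27.034221649169922) z 0.007933394752723144
top [176.9776 144.    ] 847 (array([680.874 , 235.7915]), (109.60595703125, 87.94296264648438), 1.2960543632507324) z 0.007037376919984961
top [356.4607 138.6449] 445 (array([ 701.4648, -376.2299]), (148.71629333496094, 35.430213928222656), 87.73760986328125) z 0.0074265452093780215
top [223.8439 168.439 ] 852 (array([597.6448,  77.2241]), (89.16187286376953, 109.44258117675781), 2.5947797298431396) z 0.007296810867892245
top [195.712  215.4477] 889 (array([439.4413, 169.3159]), (90.19637298583984, 107.58296203613281), 71.51071166992188) z 0.007113667830477954
top [454.9488 217.8635] 293 (array([ 430.0746, -703.1313]), (63.35868835449219, 54.55509948730469), 22.41864585876465) z 0.015755196699661633
top [474.9732 217.6846] 149 (array([ 431.535 , -771.6282]), (48.86526107788086, 37.08567810058594), 89.92974853515625) z 0.02527552176301917
top [ 29.1884 221.0831] 361 (array([419.721 , 714.7819]), (128.93247985839844, 29.44639015197754), 89.9516
[... 1122 characters left out ...]
.009587616756451811
side [223.1553 245.5971] 206 (array([ 464.2571, -134.8454]), (61.24078369140625, 42.52714157104492), 89.9282455444336) z 0.01678819414725119
side [328.2692 249.5745] 416 (array([ 741.2634, -154.4924]), (46.669921875, 82.37001037597656), 28.15682029724121) z 0.013034923663379383
side [325.2464 327.4631] 909 (array([ 701.8694, -376.739 ]), (152.13575744628906, 35.476829528808594), 87.56379699707031) z 0.008976155485547865
bench z 0.0022619788854623124 (array([  96, 2486, 7461, 3693,  511,  383,  367,  368,  386,  164,   75,
         80,  151,   56,   29,   24,   17,   12,    2]), array([-6, -3,  0,  3,  6,  9, 12, 15, 18, 21, 24, 27, 30, 33, 36, 39, 42,
       45, 48, 51]))
```

The plate is at about (0.597, 0.077), yawed about +2.7°. Next I take wrist views of the fixture from two places.

Run:
```python
from plant import env, effector, viewer
from h import *
print(viewer.camera_model("wrist")['xyz']-env.sense()['tool_pos'])
Rs=[np.array([[0,s,0],[s,0,0],[0,0,-1.]]) for s in(1,-1)]
for R in Rs:
    for q in((.59,-.0,.3),(.6,.16,.02)): print(env.solve_ik(q,R))
i=0 if env.solve_ik((.59,0,.3),Rs[0]) is not None and abs(env.solve_ik((.59,0,.3),Rs[0])[5])<2.5 else 1
R=Rs[i]
effector.gripper_to(0.05)
for k,q in enumerate(((.59,.03,.32),(.59,-.06,.32))):
    env.reach(q,R); env.hold(.3)
    m=viewer.camera_model("wrist"); p,d=viewer.read_camera("wrist")
    np.savez("pics/w%d.npz"%k,p=p,d=d,**m); cv2.imwrite("pics/w%d.png"%k,cv2.resize(p[:,:,::-1],(800,600)))
    print(i,m['xyz'],m['fx'],m['orientation'],(d>0).mean(),env.sense()['time_s'])
```

```text
[0.0773 0.0357 0.142 ]
[0.     0.3594 0.1834 1.3949 0.     1.5708]
[ 0.2606  0.5736 -0.2225  0.7748  0.      1.8314]
[ 0.      0.3594  0.1834  1.3949  0.     -1.5708]
[ 0.2606  0.5736 -0.2225  0.7748  0.     -1.3102]
0 [0.5911 0.1135 0.462 ] 341.4336897654645 [[ 1.     -0.0011 -0.0002]
 [-0.0011 -0.9453 -0.3262]
 [ 0.0002  0.3262 -0.9453]] 0.9958902994791666 3.1333
0 [0.5909 0.0251 0.4621] 341.4336897654645 [[ 1.      0.0012  0.0007]
 [ 0.0014 -0.9453 -0.3261]
 [ 0.0003  0.3261 -0.9453]] 0.9960225423177084 3.9333
```

View pics/w0.png

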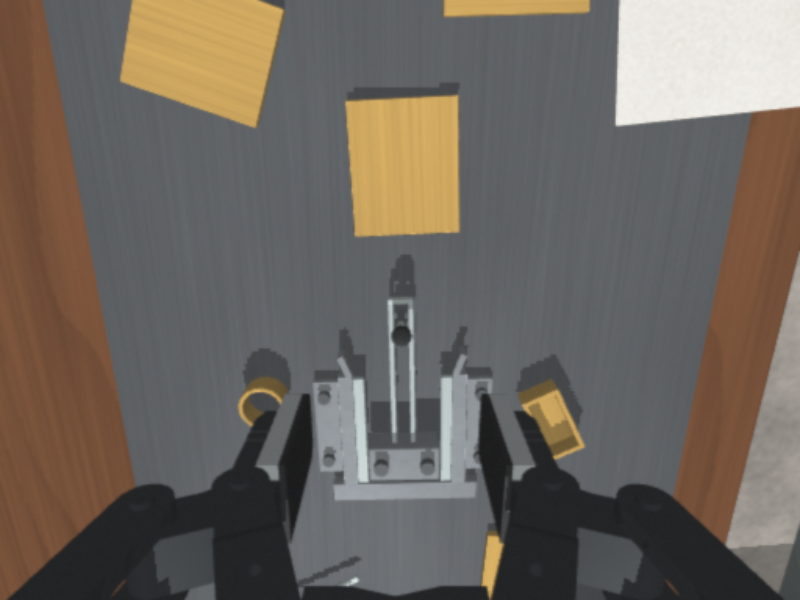

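View pics/w1.png

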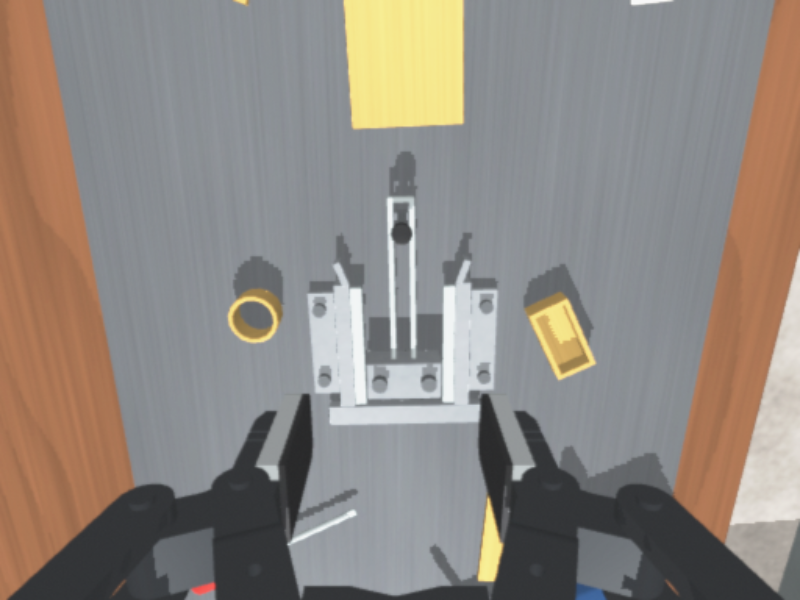

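Both wrist views show the fixture square to the bench axes. In w1 the bright lips have inner edges at columns ~366 and ~443, the arm runs along columns 388–414, and the knob is at (401,233). I'll measure these by mask and ray.

Run:
```python
from h import *
for k in(0,1):
    m=np.load("pics/w%d.npz"%k); p,d=m['p'],m['d']; C=cloud(m,d)
    Y=yellow(p) if k==0 else cv2.inRange(cv2.cvtColor(p,cv2.COLOR_RGB2HSV),(15,90,120),(35,255,255))
    kk,l,st,c=cv2.connectedComponentsWithStats(Y)
    for i in range(1,kk):
        if st[i,4]>800:
            cn=max(cv2.findContours((l==i).astype(np.uint8),0,cv2.CHAIN_APPROX_NONE)[0],key=len).reshape(-1,2)
            w=onplane(m,cn+0.,0.008)[:,:2]*1000; print("plate",c[i],rect(w),"z",np.median(C[l==i][:,2]))
    h=cv2.cvtColor(p,cv2.COLOR_RGB2HSV)
    thr=np.array([185,200])[k]
    B=((h[:,:,2]>thr)&(h[:,:,1]<40)&(C[:,:,1]<0.0)&(C[:,:,1]>-.2)&(abs(C[:,:,0]-.59)<.06)).astype(np.uint8)
    kk,l,st,c=cv2.connectedComponentsWithStats(B)
    for i in range(1,kk):
        if st[i,4]<60: continue
        z=np.median(C[l==i][:,2]); v,u=np.nonzero(l==i)
        rows=np.unique(v); 
        out=[]
        for f in (np.min,np.max):
            e=np.array([[f(u[v==r])+(-.5 if f is np.min else .5),r] for r in rows])
            w=onplane(m,e,z)[4:-4]; pf=np.polyfit(w[:,1],w[:,0],1); out+=[np.polyval(pf,-.10)*1000,np.polyval(pf,-.03)*1000]
        w=onplane(m,np.c_[u,v],z); print("bright",c[i]*800/512,st[i,4],"z",z,"x edges at y=-.1,-.03",np.array(out),"y",w[:,1].min(),w[:,1].max())
    # knob: dark pixels high
    K=(h[:,:,2]<70)&(C[:,:,2]>.03)&(C[:,:,2]<.055)&(abs(C[:,:,0]-.59)<.03)&(abs(C[:,:,1])<.1)
    print("knob",C[K].mean(0),K.sum())
    # stop block / arm via heights
    for y in (-.14,-.12,-.10,-.08,-.06,-.04):
        s=(abs(C[:,:,1]-y)<.003)&(abs(C[:,:,0]-.59)<.1)
        q=C[s]; print(y,[ (int(1000*a),int(1000*np.median(q[abs(q[:,0]-a)<.0025][:,2]))) for a in np.arange(.52,.67,.005) if (abs(q[:,0]-a)<.0025).any()])
```

```text
plate [130.1882  33.2768] (array([441.185 , 168.9545]), (88.08181762695312, 108.80207061767578), 71.40665435791016) z 0.007493998578307404
plate [328.101    3.9027] (array([682.8763, 194.8539]), (9.41149616241455, 107.39683532714844), 89.94049072265625) z 0.007552955918073839
plate [258.5155 105.0333] (array([598.4209,  77.0694]), (87.73231506347656, 107.95796966552734), 2.5660409927368164) z 0.007472127301060588
bright [392.0991 386.365 ] 106 z 0.018651793557404983 x edges at y=-.1,-.03 [586.5581 584.9375 589.2264 587.6072] y -0.16701280157174125 -0.07462427185935201
bright [411.5912 390.5134] 98 z 0.018838068768364663 x edges at y=-.1,-.03 [604.9312 604.1158 607.0942 605.0836] y -0.1669165033893339 -0.07456644994574345
bright [359.224  418.9948] 300 z 0.01493578221344663 x edges at y=-.1,-.03 [550.8542 549.1448 559.6542 557.688 ] y -0.19942073397497723 -0.11401584422827994
bright [445.8119 416.221 ] 291 z 0.015199717750148944 x edges at y=-.1,-.03 [633.8586 631.941  643.5081 643.2135] y -0.1993349717103014 -0.1123593076321293
knob [ 0.5959 -0.0572  0.043 ] 108
-0.14 [(520, 13), (52
[... 4121 characters left out ...]
, (665, 0), (670, 0)]
-0.06 [(520, 0), (525, 0), (530, 0), (535, 0), (540, 379), (545, 378), (550, 376), (555, 375), (560, 0), (565, 349), (570, 0), (575, 0), (580, 0), (585, 18), (590, 43), (595, 43), (600, 43), (605, 41), (610, 0), (615, 347), (620, 360), (625, 0), (630, 375), (635, 377), (640, 379), (645, 378), (650, 0), (655, 0), (660, 0), (665, 0), (670, 0)]
-0.04 [(520, 0), (525, 0), (530, 0), (535, 0), (540, 0), (545, 0), (550, 0), (555, 0), (560, 390), (565, 394), (570, 394), (575, 397), (580, 0), (585, 18), (590, 18), (595, 0), (600, 1), (605, 398), (610, 395), (615, 394), (620, 392), (625, 0), (630, 0), (635, 0), (640, 0), (645, 0), (650, 0), (655, 0), (660, 0), (665, 0), (670, 0)]
```

Slot line: x ≈ 0.5967 − 0.0255·(y+0.1). The seat is at about y = −0.125, with the stop at about y = −0.180. The plate lies about 6 mm to +x of that line, with about 1° of yaw error. I'll nudge it square from the side with both fingers and find the bench by touch first.

```bash
cat >> h.py <<'E'
th=0.0255; a=np.array([np.cos(th),np.sin(th),0]); b=np.array([-np.sin(th),np.cos(th),0])
O=np.array([.5967+.0255*.025,-.125,0])   # seat
P=lambda u,v,z: O+u*a+v*b+np.array([0,0,z])
Rside=np.c_[a,-b,[0,0,-1]]; Rrear=np.c_[b,a,[0,0,-1]]
E
python3 - <<'E'
from plant import env
from h import *
v=.202
env.reach(P(.085,v,.08),Rside); env.move_linear(P(.085,v,.012),feed=.1); env.hold(.2)
f0=env.sense()['ft_force'];print(f0)
z=.012
while z>-.012:
    z-=.001; env.move_linear(P(.085,v,z),feed=.02); s=env.sense(); df=s['ft_force']-f0
    if df[2]>3: break
print("touch",z,df,s['tool_pos'],s['time_s'])
env.move_linear(P(.085,v,z+.003),feed=.02); env.hold(.2)
s=env.sense();print(s['tool_pos'],s['ft_force']-f0,s['opening'],s['time_s'])
open('z.txt','w').write(str(z+.003))
E
```

```text
[ 0.2011  0.0258 -0.3415]
touch -0.0040000000000000036 [-0.4563  0.7119  5.0672] [ 0.6773  0.0791 -0.003 ] 12.7167
[ 0.677   0.0791 -0.0012] [ 0.338  -0.8007  1.0427] 0.05003816623664472 13.2167
```

Run:
```python
from plant import env,viewer
from h import *
v=.202
env.move_linear(P(.085,v,.0005),feed=.05)
f0=env.sense()['ft_force']
for u in(.066,.061,.0585,.056):
    env.move_linear(P(u,v,.0005),feed=.03); s=env.sense(); print(u,s['ft_force']-f0,s['tool_pos'],s['time_s'])
env.move_linear(P(.075,v,.0005),feed=.08); env.move_linear(P(.075,v,.05),feed=.15)
# go behind the plate, high, look with wrist
env.reach(P(0,.202+.055+.035,.06),Rrear); env.hold(.2)
m=viewer.camera_model("top"); p,d=viewer.read_camera("top")
k,l,st,c=cv2.connectedComponentsWithStats(yellow(p))
for i in range(1,k):
    if st[i,4]>600:
        cn=max(cv2.findContours((l==i).astype(np.uint8),0,cv2.CHAIN_APPROX_NONE)[0],key=len).reshape(-1,2); print("top",c[i],rect(onplane(m,cn,.008)[:,:2]*1000))
m=viewer.camera_model("wrist"); p,d=viewer.read_camera("wrist"); np.savez("pics/w2.npz",p=p,d=d,**m)
cv2.imwrite("pics/w2.png",cv2.resize(p[:,:,::-1],(800,600)))
print(m['xyz'],env.sense()['time_s'])
```

```text
0.066 [-0.446  -0.976  -0.6397] [0.6584 0.0786 0.0006] 14.25
0.061 [ 2.1224 -1.3644 -0.5152] [0.6535 0.0784 0.0007] 14.5667
0.0585 [ 3.5439 -1.4052 -0.2694] [0.6515 0.0783 0.0007] 14.8167
0.056 [ 5.0083 -1.4988 -0.3867] [0.6487 0.0785 0.0008] 15.0667
top [223.6174 169.7843] (array([592.2594,  76.6756]), (88.49556732177734, 107.53860473632812), 0.6123532652854919)
[0.5888 0.2509 0.202 ] 20.2667
```

View pics/w2.png

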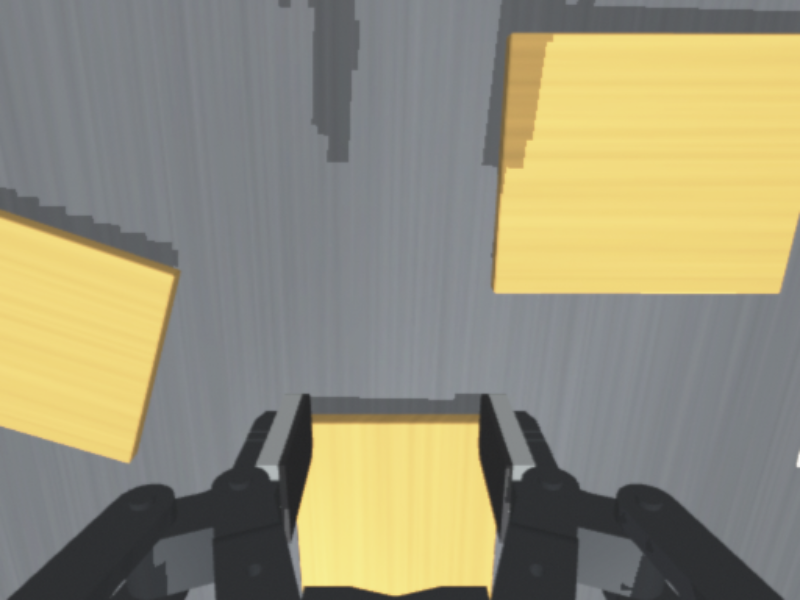

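The rear edge of the plate is at row ~415, clear behind, and the decoys are off to both sides. The plate is now within about 1 mm and 1° of the slot line. I'll push in segments while watching the force.

Run:
```python
from plant import env,viewer
from h import *
v=.292; z=.0005
env.move_linear(P(0,v,z),feed=.1); env.hold(.2)
f0=env.sense()['ft_force']
for v in [.272]+list(np.arange(.25,.099,-.015)):
    env.move_linear(P(0,v,z),feed=.05); s=env.sense(); f=s['ft_force']-f0; t=s['tool_pos']-O
    print("%.3f"%v,"v %.4f u %.4f z %.4f"%(t@b,t@a,t[2]),"f",f@b,f@a,f[2],s['moment'],"%.1f"%s['time_s'])
    if np.linalg.norm(f)>18: break
```

```text
0.272 v 0.2716 u 0.0000 z 0.0005 f -1.2023935256352245 -0.800212149925272 0.9588183664369889 [-0.0283 -0.0039 -0.0153] 21.8
0.250 v 0.2496 u 0.0001 z 0.0005 f 1.1557686896090076 -0.8632057411120136 -0.05988594166659539 [ 0.3044 -0.0787  0.0422] 22.4
0.235 v 0.2345 u -0.0000 z 0.0005 f 0.520609196307392 -1.4000156690787582 -0.19070328047910662 [0.2451 0.0143 0.0565] 22.8
0.220 v 0.2196 u -0.0001 z 0.0005 f 1.8950324166012666 -0.12002879338719319 -0.215299553567386 [ 0.3128 -0.0245  0.0772] 23.2
0.205 v 0.2046 u -0.0000 z 0.0005 f -0.07754072377510683 -0.4402258939453563 1.051343210663164 [ 0.3674  0.0115 -0.0014] 23.7
0.190 v 0.1904 u 0.0000 z 0.0005 f 3.7554095412775625 -0.931659079339558 1.073574793357508 [ 0.9316 -0.0347  0.0413] 24.1
0.175 v 0.1756 u 0.0000 z 0.0005 f 3.978353800830857 -0.10856620929322476 0.22500261593624854 [ 0.9802 -0.0586  0.0696] 24.6
0.160 v 0.1605 u -0.0000 z 0.0005 f 3.7777354332715043 -0.07910640619747669 1.2749205584153667 [0.9786 0.0515 0.0271] 25.1
0.145 v 0.1455 u -0.0001 z 0.0005 f 4.461924910154977 -0.33537878677357325 1.4773334654409427 [ 0.9584 -0.0036  0.08  ] 25.5
0.130 v 0.1306 u -0.0002 z 0.0005 f 4.857889039098302 0.11664590981173703 1.2840502215496497 [ 1.0915 -0.0521  0.0445] 25.9
0.115 v 0.1156 u -0.0002 z 0.0005 f 3.8514569909710414 -0.17501309136291127 0.32634147668235375 [ 1.0348 -0.0252 -0.0032] 26.4
0.100 v 0.1007 u -0.0003 z 0.0005 f 4.442678841518352 -0.873015884259877 0.9880363834944434 [ 1.1355 -0.0218  0.0502] 26.9
```

Run:
```python
from plant import env,viewer
from h import *
z=.0005; f0=np.zeros(3)
for v in [.09,.08]+list(np.arange(.076,.045,-.001)):
    env.move_linear(P(0,v,z),feed=.03 if v>.077 else .01); s=env.sense(); f=s['ft_force']-f0; t=s['tool_pos']-O
    print("%.3f"%v,"v %.4f u %.4f"%(t@b,t@a),"f",f@b,f@a,f[2],"M",s['moment'][0],"%.1f"%s['time_s'])
    if f@b>14 or s['time_s']>46: break
m=viewer.camera_model("wrist"); p,d=viewer.read_camera("wrist")
np.savez("pics/w3.npz",p=p,d=d,**m)
p,d=viewer.read_camera("side"); cv2.imwrite("pics/s3.png",cv2.resize(p[190:300,220:330,::-1],(600,600),interpolation=cv2.INTER_CUBIC))
```

```text
0.090 v 0.0913 u -0.0003 f 6.280304312845962 0.7196287830422414 1.3471903386954087 M 1.4099929168500756 27.3
0.080 v 0.0814 u -0.0004 f 7.394239621048414 0.2979240577267322 1.541852910107426 M 1.4481120339725837 27.8
0.076 v 0.0780 u -0.0004 f 8.389978988406328 -0.04822393227632876 2.5174938036154706 M 1.6569512379746414 28.4
0.075 v 0.0770 u -0.0005 f 8.057919906407315 0.932504223290076 1.8259004475171086 M 1.6635739470571937 28.6
0.074 v 0.0760 u -0.0005 f 8.666809265056035 0.30571238134546425 2.2692646101729315 M 1.6729505122555368 28.9
0.073 v 0.0751 u -0.0004 f 8.78419296864249 0.4845428672459814 1.5786878193560454 M 1.712793915839091 29.1
0.072 v 0.0741 u -0.0005 f 9.432594126846535 -0.15626091254768326 1.4457496371144454 M 1.6882441723375843 29.4
0.071 v 0.0731 u -0.0005 f 8.553215316965058 -0.2751546708997373 1.8397650426860694 M 1.7087503654594176 29.6
0.070 v 0.0720 u -0.0005 f 7.85853104201071 0.4700656961048863 2.0686520568543605 M 1.7331339576893676 29.9
0.069 v 0.0711 u -0.0005 f 8.075979870875011 -0.0633323695720415 1.7495566771888313 M 1.7303737209877819 30.1
0.068 v 0.0691 u -0.0005 f 6.6793872284714455 -0.07956471819237926 0.8509041518925963 M 1.213284357111672 30.4
0.067 v 0.0678 u -0.0005 f 5.312465795135067 -0.7638278027241647 0.9927682041834904 M 1.1588530599435876 30.6
0.066 v 0.0673 u -0.0004 f 6.502962556086556 0.959777776062998 2.5108341128335887 M 1.3356064229042812 30.9
0.065 v 0.0672 u -0.0005 f 9.157200388466606 -0.5582433358467841 1.7949271701173628 M 1.7968590367023243 31.1
0.064 v 0.0671 u -0.0005 f 11.63341607572938 -0.9352479871491477 2.2254441662556967 M 2.281945110177949 31.4
0.063 v 0.0671 u -0.0005 f 14.001347498164236 0.9928247883261337 2.559630916620265 M 2.7243811052599933 31.6
```

The force fell at v≈0.069, which looks like the catch dropping. It then climbed with no motion at 0.0671, which is the stop. I'll back off and check.

Run:
```python
from plant import env,viewer
from h import *
z=.0005
env.move_linear(P(0,.085,z),feed=.05); env.move_linear(P(0,.15,z),feed=.15); env.move_linear(P(0,.15,.1),feed=.15)
q=P(0,.09,.25); env.reach(q,Rrear); env.hold(.3)
m=viewer.camera_model("wrist"); p,d=viewer.read_camera("wrist"); C=cloud(m,d)
cv2.imwrite("pics/w4.png",cv2.resize(p[:,:,::-1],(800,600)))
h=cv2.cvtColor(p,cv2.COLOR_RGB2HSV); L=C-O
u,v=L@a,L@b
K=(h[:,:,2]<70)&(C[:,:,2]>.03)&(C[:,:,2]<.06)&(abs(u)<.02)&(abs(v-.07)<.03); print("knob z",np.percentile(C[K][:,2],[10,50,90]),K.sum(),v[K].mean())
Y=(cv2.inRange(h,(15,90,120),(35,255,255))>0)&(abs(u)<.06)&(v>-.08)&(v<.09); w=onplane(m,np.argwhere(Y)[:,::-1],.008)-O
V=w@b;U=w@a; print("plate z",np.median(C[Y][:,2]),"rear v by u",[(x,round(V[abs(U-x)<.004].max(),4)) for x in(-.035,-.02,.02,.035)],"side u",[(round(U[abs(V-x)<.004].min(),4),round(U[abs(V-x)<.004].max(),4)) for x in(.02,.035,.045)])
print(env.sense()['time_s'],env.sense()['ft_force'])
```

```text
knob z [0.0409 0.0427 0.0437] 50 0.07152663801031632
plate z 0.0073312837053593205 rear v by u [(-0.035, np.float64(0.058)), (-0.02, np.float64(0.058)), (0.02, np.float64(0.058)), (0.035, np.float64(0.0581))] side u [(np.float64(-0.0435), np.float64(0.0458)), (np.float64(-0.043), np.float64(0.0454)), (np.float64(-0.0438), np.float64(0.0451))]
34.75 [ 0.868  -0.3691 -0.7717]
```

View pics/w4.png

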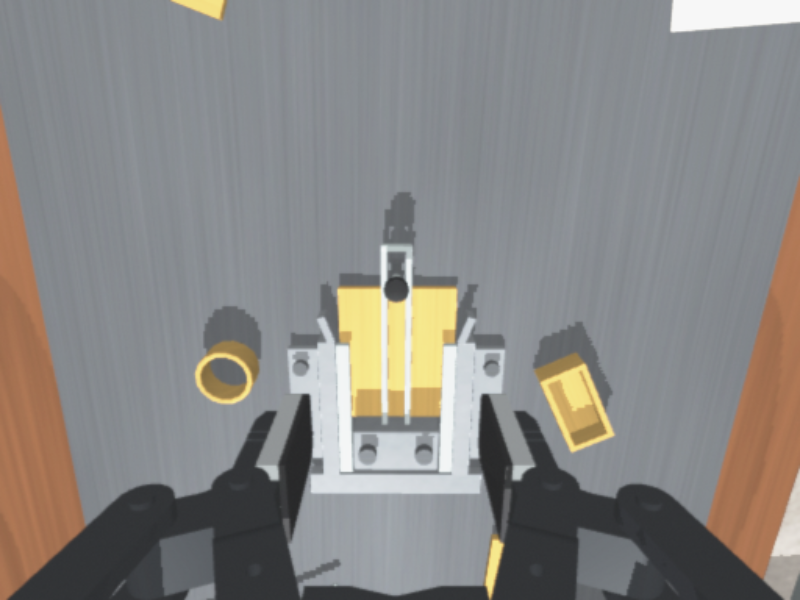

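The plate is seated, with its rear edge at row ~288, square between the rails and against the stop. The knob top reads 43 mm, the same as when the catch was down at the start. The bystanders in view have not moved, so I'm handing in.

```bash
python3 -c "
from plant import finish_job
print(finish_job())"
```

```text
the job is handed in; nothing more can be done
None
```

The plate is home against the end stop with the catch down behind it; the highest push force I read was 14 N, nothing else was touched, and I handed the job in at about 35 s without seeing a verdict.

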